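Load the analyser's reagent tray

TASK

Load the analyser's reagent tray for the next test: put the sealed long bottle, small square bottle, round bottle and vial each into the bay of the tray that is shaped for it (long bottle in the oblong bay, square bottle in the square bay, round bottle in the large round bay, vial in the small round bay), standing upright on the bay's floor. Keep them upright on the way and set them down, do not drop them. The opened bottle and the opened vial, which have lost their caps, do not belong: leave them where they stand.

Things in the scene. Friction and masses are not known exactly. Their poses are not given: they have to be found in the camera images.
- bottle_long: Sealed long reagent bottle: white plastic, rectangular body 32 mm (its x) by 58 mm (its y) and 70 mm tall, low shoulder to 75 mm, ribbed grey screw cap 27 mm across at 78 to 92 mm height, pale label; 0.09 to 0.18 kg. Easily gripped across the 32 mm. Origin: centre of its underside; z up.
- bottle_square: Sealed small square reagent bottle: white plastic body 30 x 30 mm (sides along its x and y) and 56 mm tall, ribbed grey screw cap 21 mm across at 62 to 74 mm height; 0.03 to 0.07 kg. Origin: centre of its underside; z up.
- bottle_round: Sealed round bottle: white plastic, 44 mm across, straight up to 62 mm, shoulder to 74 mm, ribbed grey screw cap 28 mm across up to 88 mm; 0.07 to 0.16 kg. Origin: centre of its underside; z up.
- vial: Sealed calibrator vial: amber glass, 28 mm across and straight up to 38 mm, tapering to 44 mm, with an aluminium crimp collar 21 mm across at 44 to 55 mm and a white flip-off cap 20 mm across on it, up to 58 mm; 0.03 to 0.06 kg. Origin: centre of its underside; z up.
- opened_bottle: Opened, used-up bottle, does not belong in the tray: same white rectangular body as the long bottle (32 x 58 x 70 mm) but without a cap, an open round neck 22 mm across with a dark mouth, 86 mm tall in all. Origin: centre of its underside; z up.
- opened_vial: Opened, used-up vial, does not belong in the tray: same amber glass body as the sealed vial (28 mm across) but without collar and cap, an open neck 19 mm across with a dark mouth, 52 mm tall in all. Origin: centre of its underside; z up.
- bay_long: Grey plastic block 94 x 94 x 22 mm, one of four fixed 2 x 2 (96 mm apart) in the white reagent tray (its rim 24 mm high). Origin: centre of its underside, 8 mm above the bench; z up. Bay centred on the origin, 16 mm deep; its floor is 6 mm above the origin. Its bay is a rectangle 48 mm (along its x) by 74 mm (along its y), for the long bottle, which fits with its own y axis along this y axis, either way round.
- bay_square: Grey plastic block 94 x 94 x 22 mm, one of four fixed 2 x 2 (96 mm apart) in the white reagent tray (its rim 24 mm high). Origin: centre of its underside, 8 mm above the bench; z up. Bay centred on the origin, 16 mm deep; its floor is 6 mm above the origin. Its bay is a square of 46 mm (sides along its x and y), for the small square bottle, which fits at any turn.
- bay_round: Grey plastic block 94 x 94 x 22 mm, one of four fixed 2 x 2 (96 mm apart) in the white reagent tray (its rim 24 mm high). Origin: centre of its underside, 8 mm above the bench; z up. Bay centred on the origin, 16 mm deep; its floor is 6 mm above the origin. Its bay is the large round one, 60 mm across, for the round bottle.
- bay_vial: Grey plastic block 94 x 94 x 22 mm, one of four fixed 2 x 2 (96 mm apart) in the white reagent tray (its rim 24 mm high). Origin: centre of its underside, 8 mm above the bench; z up. Bay centred on the origin, 16 mm deep; its floor is 6 mm above the origin. Its bay is the small round one, 44 mm across, for the sealed vial.
Things that resemble listed ones, but are neither listed nor needed, are in the scene too. What is shaped like the bottle_long but yellow is not meant.

How it is judged:
By the outcome, as a careful person would: the job done as asked, in the order asked, and still so for the second after the job is handed in, with the robot touching nothing.
It also fails if it takes over 115 s, if anything falls off the work surface, if the arm or the gripper's body presses on something with over 40 N, if the wrist force passes 120 N, or if a joint passes its speed limit or range.

ROBOT

A 7-joint arm with a two-finger parallel gripper is mounted at the origin on the work surface. World frame = base frame: x ahead of the robot, y to its left, z up, the work surface at z = 0. Lengths are in mm, angles in rad, forces in N, time in s.
With the tool pointing down it reaches from about 400 to 850 mm from the base axis. Payload 10.4 kg.
Tool frame: the origin (TCP) lies midway between the tips of the shut fingers; the grasp point (between the pads) lies 19 mm behind it; z points along the fingers, y is the line along which they close (so a half turn about z gives the same grasp; the last joint's range is limited). The gripper opens to 85 mm and grips with 20 to 120 N. Pads are 22 mm wide; open, the fingers measure 114 mm over their backs; the gripper's body (76 mm by 85 mm) begins 54 mm behind the grasp point. The pads swing forward as they close: fully open they stand 13 mm farther back than shut.
Start: joints at [1.286, 0.332, -0.065, 1.46, 0.022, 1.35, -0.088], TCP at [161.783, -603.72, 231.338] pointing down, gripper open.
Joint ranges: [-2.6, 2.6], [-0.5, 2.12], [-1.47, 1.34], [0.16, 2.42], [-1.27, 4.41], [0.06, 2.06], [-2.6, 2.6]. Speed limits (rad/s): [2.22, 2.22, 2.79, 2.79, 3.14, 3.14, 3.14].

INTERFACE

Orientations are given as a unit quaternion [x, y, z, w].
In Python, from station import robot gives the robot as it stands.
- The arm moves only by the tool send_rows, never from a script. Its argument "steps" is a list of rows, each an object with "xyz": the shift along the tool's x, y, z in mm, a list of three; "spin": the turn about the tool's z in degrees. A call has 1 to 12 rows; each row shifts and turns the commanded pose from where the row before left it, along the tool's axes as they then stand; what a row does not reach is not made up. A row lasts 1/8 s, in which the tool goes at most 62.5 mm and 10.7 degrees, less where a joint would pass 70% of its speed; a pose out of reach is approached as far as the arm can. A call is refused whole if a number of a shift passes 62.5 or a number of a turn 10.7, either way. A call with a gripper value outside its range is refused whole. "claw" is the gripper's target within -1 to 1 (shut at 1, half-way at 0, fully open at -1), set as the call begins (left out, the last holds). The fingers move at their own pace and stop on an object; "squeeze" is the grip in N (left out, the last holds). Time passes only in rows, so rows that do not move let the fingers close. It gives the time, the measured TCP pose, the force, the opening and the grip force at its end, in the units of the state.
- robot.get_state(): the state, without advancing time (a new reading comes with each control period).
- robot.read_camera(name): name is "scene" or "top" or "wrist"; returns a dict with "img" (480x640x3 uint8, red, green, blue), "intrinsics" (3x3 intrinsics, pixels), "camera_from_world" (4x4, takes a point from world to camera coordinates). Camera axes: x right, y down, z forward; pixel columns grow to the right and rows downward; lengths in mm; the calibration is good to about 2 mm. The wrist camera is an equidistant fisheye: a pixel r from the principal point sees the ray r / f radians off the axis. A picture is of the moment at which its call begins. There is no depth.
- robot.sign_off(): hands the job in; it is judged then, once.
The state is a dict: "time_s": time; "qpos": joint angles; "dq": joint speeds; "joint_efforts": joint torques, N m; "eef_pos": TCP position; "tool_rot": TCP orientation; "wrist_force": force on the tool from outside, world axes, zero at the start; "torque": the same for the moment, N m; "finger_gap": finger opening in mm; "finger_force": force on a finger pad.
Only numpy, scipy, OpenCV 4.12 (cv2) and the standard library are available. Lean on these libraries where they do the work, as an engineer would, in place of code of your own. Each camera call takes 0.05 s, during which the arm holds its last target. There are 200 camera calls.

## Working session

There is one attempt and no reset: what is moved stays moved. The work goes in short steps, Python scripts to look and compute and a tool call to move; the robot and the scene stay as the last step left them, time stands still between calls to the robot, and variables do not carry over. Pictures are saved under pics/ and viewed, at most 14 in all, crops included, and the job is handed in when it is done.

Besides the shell and the picture viewer there is one more tool, called after "Call:" as a command line: name --argument value ..., lists and objects as JSON in quotes. send_rows: Moves the arm, as the interface text tells. Its arguments: {"type":"object","properties":{"steps":{"type":"array","items":{"type":"object","properties":{"xyz":{"type":"array","items":{"type":"number"}},"spin":{"type":"number"}}}},"claw":{"type":"number"},"squeeze":{"type":"number"}},"required":["steps"]}

```bash
ls; mkdir -p pics; cat > h.py <<'E'
import numpy as np, cv2
from station import robot
def snap(n,f=None):
    c=robot.read_camera(n)
    if f: cv2.imwrite('pics/'+f,cv2.cvtColor(c['img'],cv2.COLOR_RGB2BGR))
    return c
def ray(c,u,v):
    K=np.array(c['intrinsics']);T=np.array(c['camera_from_world']);R=T[:3,:3];o=-R.T@T[:3,3]
    x=(u-K[0,2])/K[0,0];y=(v-K[1,2])/K[1,1]
    if c.get('fish'):
        r=np.hypot(x,y);s=np.sin(r)/max(r,1e-9);d=np.array([x*s,y*s,np.cos(r)])
    else: d=np.array([x,y,1.])
    return o,R.T@d
def at(c,u,v,z):
    o,d=ray(c,u,v);return o+d*(z-o[2])/d[2]
E
python3 - <<'E'
from h import *
for n in ('scene','top','wrist'):
    c=snap(n,n+'0.png'); T=np.array(c['camera_from_world']);print(n,np.round(c['intrinsics'],1).tolist(),np.round(-T[:3,:3].T@T[:3,3]),np.round(T[:3,:3],2).tolist())
print(robot.get_state())
E
```

```text
pics
scene [[470.0, 0.0, 316.4], [0.0, 470.0, 243.7], [0.0, 0.0, 1.0]] [1228. -480.  658.] [[0.51, 0.86, 0.02], [0.49, -0.27, -0.83], [-0.71, 0.43, -0.56]]
top [[471.1, 0.0, 316.9], [0.0, 471.1, 242.1], [0.0, 0.0, 1.0]] [ 223.  -23. 1104.] [[-0.01, -1.0, -0.01], [-0.97, 0.01, -0.23], [0.23, 0.01, -0.97]]
wrist [[371.6, 0.0, 322.6], [0.0, 371.6, 236.4], [0.0, 0.0, 1.0]] [ 227. -587.  372.] [[0.26, -0.97, -0.0], [-0.93, -0.25, 0.27], [-0.26, -0.07, -0.96]]
{'time_s': 0.15, 'qpos': array([ 1.28642184,  0.33271574, -0.06470834,  1.46075015,  0.02161816,
        1.34989413, -0.08845262]), 'dq': array([-0.00014934, -0.00193561, -0.00160802, -0.00067445,  0.00126768,
        0.00010866,  0.00161594]), 'joint_efforts': array([ 1.10242905e-03, -6.25825667e+01,  4.93021798e-02, -3.91856325e+01,
        1.61897962e-02,  7.28963641e-03,  1.42320945e-05]), 'eef_pos': array([ 161.67262126, -603.43433881,  230.70473415]), 'tool_rot': array([ 9.91441370e-01,  1.30551610e-01, -1.00115374e-04, -5.26229513e-04]), 'wrist_force': array([-0.18556715, -0.25561772,  0.61402807]), 'torque': array([ 0.0164294 , -0.04591046, -0.03424181]), 'finger_force': 0.0, 'finger_gap': 85.45168872866812}
```

View pics/top0.png

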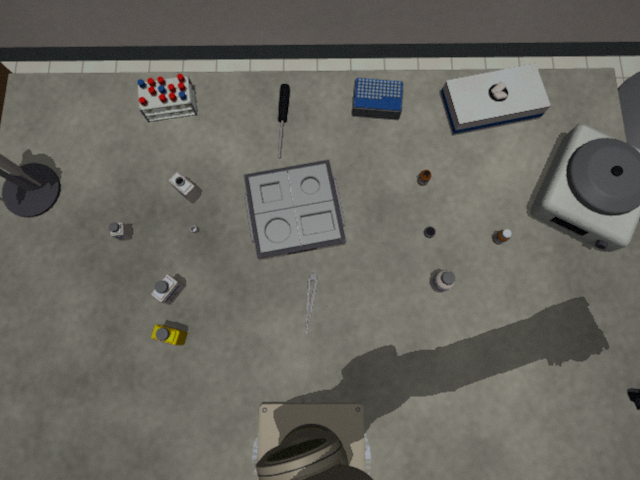

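View pics/scene0.png

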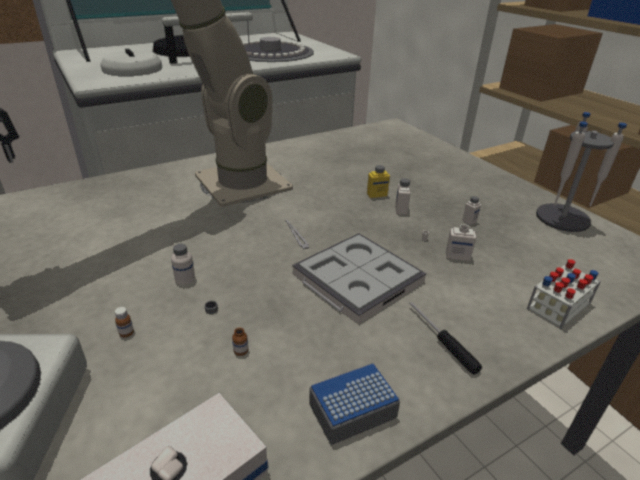

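Candidates in the top view:
- **Long bottle:** grey cap at (163,288), against the open dark neck at (181,183) and the yellow one at (166,334). I take (163,288).
- **Vial:** white cap at (504,234), against the open dark mouth at (425,177). I take (504,234).
- **Square bottle:** (117,229).
- **Round bottle:** (446,279).

I'll confirm these in one enlarged crop.

```bash
python3 - <<'E'
from h import *
im=cv2.imread('pics/top0.png')
a=im[165:355,95:215];b=im[150:340,400:520];t=im[150:265,235:355]
f=lambda x:cv2.resize(x,None,fx=3,fy=3,interpolation=cv2.INTER_CUBIC)
t=cv2.resize(t,(260,249),interpolation=cv2.INTER_CUBIC)
A=np.hstack([cv2.resize(f(a),(330,523)),cv2.resize(f(b),(330,523))])
cv2.imwrite('pics/crop.png',A)
c=snap('top')
for n,u,v,z in [('long',163,287,92),('sq',117,228,74),('round',446,277,88),('vial',504,233,58),('openb',181,183,86),('openv',425,175,52),('yel',164,333,92)]:
    print(n,np.round(at(c,u,v,z)))
# tray outer outline + bays
for n,u,v in [('sq',271,192),('vial',310,186),('round',277,231),('long',318,224)]: print(n,np.round(at(c,u,v,30)))
E
```

```text
long [365. 316.  92.]
sq [503. 436.  74.]
round [ 383. -298.   88.]
vial [ 488. -445.   58.]
openb [606. 293.  86.]
openv [ 633. -275.   52.]
yel [267. 307.  92.]
sq [602.  92.  30.]
vial [616.  -1.  30.]
round [505.  77.  30.]
long [521. -20.  30.]
```

View pics/crop.png

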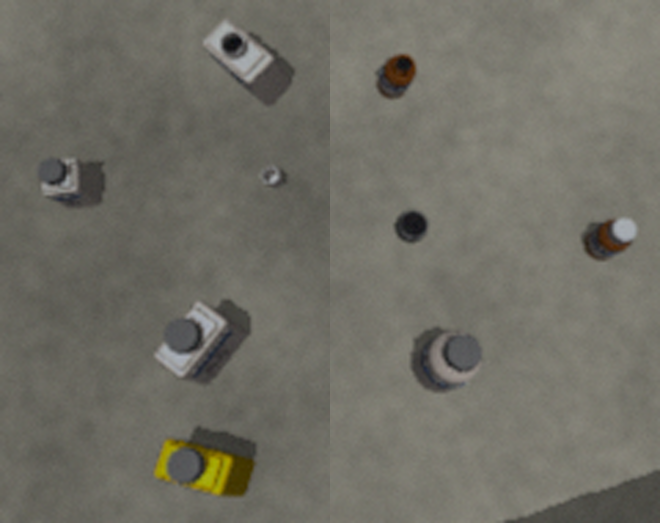

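The crop confirms it. The long bottle has a grey cap at (163,287) and its open twin shows a dark mouth at (181,183). The vial has a white cap at (504,233) and its open twin is at (425,175). The bays measure 94–98 mm apart against 96 mm expected.

Next is a small planning helper, then a move above the long bottle.

```bash
cat >> h.py <<'E'
from scipy.spatial.transform import Rotation as Ro
def pose():
    s=robot.get_state();x=Ro.from_quat(s['tool_rot']).as_matrix()[:,0]
    return np.array(s['eef_pos']),np.degrees(np.arctan2(x[1],x[0]))
def plan(target,yaw,n,polar=True):
    """rows (dx,dy,dz,spin) in tool axes from the present pose, eased; polar = sweep around the base"""
    p,y=pose();p0=p.copy();t=np.array(target,float)
    dy=(yaw-y+180)%360-180;y0=y
    for i in range(1,n+1):
        w=i/n;e=0.5*w+0.5*(3*w*w-2*w**3)
        if polar:
            a0,a1=np.arctan2(p0[1],p0[0]),np.arctan2(t[1],t[0]);r0,r1=np.hypot(*p0[:2]),np.hypot(*t[:2])
            a=a0+e*(a1-a0);r=r0+e*(r1-r0);g=np.array([r*np.cos(a),r*np.sin(a),p0[2]+e*(t[2]-p0[2])])
        else: g=p0+e*(t-p0)
        c,s=np.cos(np.radians(y)),np.sin(np.radians(y));R=np.array([[c,s,0],[s,-c,0],[0,0,-1]])
        d=np.round(R.T@(g-p));sp=np.round(y-(y0+e*dy))
        p=p+R@d;y-=sp
        print('{"xyz":[%d,%d,%d],"spin":%d},'%(*d,sp),end='\n' if i%12==0 else '')
    print('\nend',np.round(p,1),round(y,1))
E
python3 - <<'E'
from h import *
plan([365,316,200],140,24)
E
```

```text
{"xyz":[29,-4,1],"spin":-3},{"xyz":[36,-5,1],"spin":-3},{"xyz":[40,-6,1],"spin":-4},{"xyz":[44,-6,1],"spin":-5},{"xyz":[49,-7,1],"spin":-5},{"xyz":[52,-7,1],"spin":-5},{"xyz":[54,-8,2],"spin":-6},{"xyz":[57,-7,1],"spin":-6},{"xyz":[58,-7,2],"spin":-6},{"xyz":[58,-7,1],"spin":-7},{"xyz":[59,-7,2],"spin":-6},{"xyz":[59,-6,1],"spin":-6},
{"xyz":[58,-6,2],"spin":-7},{"xyz":[57,-5,2],"spin":-6},{"xyz":[55,-6,1],"spin":-7},{"xyz":[53,-4,2],"spin":-6},{"xyz":[51,-3,1],"spin":-6},{"xyz":[47,-3,2],"spin":-6},{"xyz":[45,-2,1],"spin":-5},{"xyz":[41,-2,1],"spin":-5},{"xyz":[37,-1,1],"spin":-5},{"xyz":[32,-1,1],"spin":-4},{"xyz":[28,0,1],"spin":-3},{"xyz":[23,-1,1],"spin":-3},

end [365.1 315.4 199.8] 140.0
```

Call:
send_rows --steps '[{"xyz":[29,-4,1],"spin":-3},{"xyz":[36,-5,1],"spin":-3},{"xyz":[40,-6,1],"spin":-4},{"xyz":[44,-6,1],"spin":-5},{"xyz":[49,-7,1],"spin":-5},{"xyz":[52,-7,1],"spin":-5},{"xyz":[54,-8,2],"spin":-6},{"xyz":[57,-7,1],"spin":-6},{"xyz":[58,-7,2],"spin":-6},{"xyz":[58,-7,1],"spin":-7},{"xyz":[59,-7,2],"spin":-6},{"xyz":[59,-6,1],"spin":-6}]' --claw -1 --squeeze 40

```text
time_s: 1.7
eef_pos: [530.1, -159.3, 216.2]
tool_rot: [0.781, 0.625, 0.0, -0.0]
wrist_force: [0.7, -0.1, 0.6]
finger_gap: 85.6
finger_force: 0.0
```

Call:
send_rows --steps '[{"xyz":[58,-6,2],"spin":-7},{"xyz":[57,-5,2],"spin":-6},{"xyz":[55,-6,1],"spin":-7},{"xyz":[53,-4,2],"spin":-6},{"xyz":[51,-3,1],"spin":-6},{"xyz":[47,-3,2],"spin":-6},{"xyz":[45,-2,1],"spin":-5},{"xyz":[41,-2,1],"spin":-5},{"xyz":[37,-1,1],"spin":-5},{"xyz":[32,-1,1],"spin":-4},{"xyz":[28,0,1],"spin":-3},{"xyz":[23,-1,1],"spin":-3}]'

```text
time_s: 3.2
eef_pos: [364.1, 316.2, 200.2]
tool_rot: [0.341, 0.94, -0.0, 0.0]
wrist_force: [0.4, -1.3, -0.5]
finger_gap: 85.3
finger_force: 0.0
```

Call:
send_rows --steps '[{"xyz":[0,0,0],"spin":0},{"xyz":[0,0,0],"spin":0}]'

```text
time_s: 3.45
eef_pos: [366.0, 314.5, 200.2]
tool_rot: [0.343, 0.939, -0.0, 0.0]
wrist_force: [1.0, -0.3, -0.5]
finger_gap: 85.1
finger_force: 0.0
```

```bash
python3 - <<'E'
from h import *
c=snap('wrist','w1.png');t=snap('top','t1.png');print(pose())
np.savez('w1',K=c['intrinsics'],T=c['camera_from_world'])
E
```

```text
(array([366.07296206, 314.37245175, 200.18488482]), np.float64(139.87395410454553))
```

View pics/w1.png

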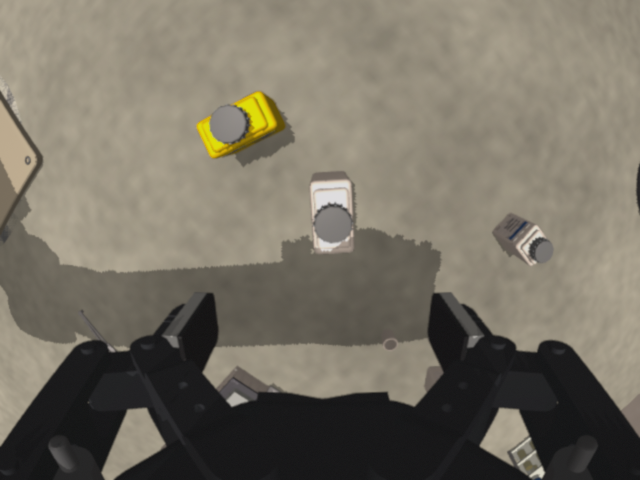

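The wrist view shows the long bottle with its cap at (333,222). Its shoulder corners are near (311,180), (354,178), (354,250) and (313,252), so its long side nearly follows tool x. The square bottle's cap is at (541,249).

```bash
cat >> h.py <<'E'
def wr(f=None):
    c=snap('wrist',f);c['fish']=1;return c
def tool(p):
    q,y=pose();c,s=np.cos(np.radians(y)),np.sin(np.radians(y));R=np.array([[c,s,0],[s,-c,0],[0,0,-1]])
    return np.round(R.T@(np.array(p)-q),1)
E
python3 - <<'E'
from h import *
z=np.load('w1.npz');c=dict(intrinsics=z['K'],camera_from_world=z['T'],fish=1)
P=at(c,333,222,92);print('cap',P,tool(P))
k=[at(c,*q,70) for q in[(311,180),(354,178),(354,250),(313,252)]]
for q in k: print(np.round(q),tool(q))
print('mean',np.mean(k,0))
print('sq',at(c,541,249,74),'yel',at(c,229,124,92))
E
```

```text
cap [364.0451486  324.88991526  92.        ] [  8.3   6.7 108.2]
[334. 330.  70.] [ 34.8  -9.  130.2]
[353. 355.  70.] [ 36.4  22.6 130.2]
[396. 320.  70.] [-19.   23.7 130.2]
[377. 295.  70.] [-20.6  -7.8 130.2]
mean [364.79907624 325.12172728  70.        ]
sq [500.57931114 445.57949466  74.        ] yel [266.20159099 315.20268171  92.        ]
```

The shoulder measures 31.6 x 55 mm and its centre agrees with the cap, so I'll grasp it at (364.5, 325).

Call:
send_rows --steps '[{"xyz":[4,3,8]},{"xyz":[4,4,16]},{"xyz":[0,0,22]},{"xyz":[0,0,26]},{"xyz":[0,0,26]},{"xyz":[0,0,25]},{"xyz":[0,0,20]},{"xyz":[0,0,14]},{"xyz":[0,0,8]},{"xyz":[0,0,0]}]'

```text
invalid input
```

Call:
send_rows --steps '[{"xyz":[0,0,0]},{"xyz":[0,0,0]},{"xyz":[0,0,0]},{"xyz":[0,0,0]},{"xyz":[0,0,0]},{"xyz":[0,0,0]},{"xyz":[0,0,0]},{"xyz":[0,0,0]}]' --claw 1 --squeeze 40

```text
invalid input
```

Call:
send_rows --steps '[{"xyz":[0,0,-6]},{"xyz":[0,0,-12]},{"xyz":[0,0,-20]},{"xyz":[0,0,-24]},{"xyz":[0,0,-24]},{"xyz":[0,0,-20]},{"xyz":[0,0,-12]},{"xyz":[0,0,-6]},{"xyz":[0,0,0]}]'

```text
invalid input
```

```bash
python3 - <<'E'
from h import *
print(pose())
plan([500,-20,160],98.5,20)
E
```

```text
(array([366.07296206, 314.37245175, 200.18488482]), np.float64(139.87395410454553))
{"xyz":[-10,-1,1],"spin":1},{"xyz":[-13,-2,2],"spin":2},{"xyz":[-15,-2,1],"spin":1},{"xyz":[-17,-2,2],"spin":2},{"xyz":[-18,-3,2],"spin":2},{"xyz":[-20,-3,2],"spin":3},{"xyz":[-21,-2,3],"spin":2},{"xyz":[-22,-4,2],"spin":3},{"xyz":[-22,-3,3],"spin":2},{"xyz":[-23,-3,2],"spin":3},{"xyz":[-23,-3,3],"spin":2},{"xyz":[-22,-4,2],"spin":3},
{"xyz":[-22,-3,2],"spin":2},{"xyz":[-22,-4,3],"spin":3},{"xyz":[-20,-3,2],"spin":2},{"xyz":[-19,-3,2],"spin":2},{"xyz":[-17,-2,2],"spin":2},{"xyz":[-15,-3,2],"spin":2},{"xyz":[-13,-2,1],"spin":1},{"xyz":[-11,-1,1],"spin":1},
end [500.4 -20.1 160.2] 98.9
```

The rows need a spin value. Nothing moved, so I'll resend.

Call:
send_rows --steps '[{"xyz":[4,3,8],"spin":0},{"xyz":[4,4,16],"spin":0},{"xyz":[0,0,22],"spin":0},{"xyz":[0,0,26],"spin":0},{"xyz":[0,0,26],"spin":0},{"xyz":[0,0,25],"spin":0},{"xyz":[0,0,20],"spin":0},{"xyz":[0,0,14],"spin":0},{"xyz":[0,0,8],"spin":0},{"xyz":[0,0,0],"spin":0}]'

```text
time_s: 4.8
eef_pos: [363.6, 325.8, 35.1]
tool_rot: [0.342, 0.94, -0.0, -0.0]
wrist_force: [0.3, -0.5, -0.4]
finger_gap: 85.1
finger_force: 0.0
```

Call:
send_rows --steps '[{"xyz":[0,0,0],"spin":0},{"xyz":[0,0,0],"spin":0},{"xyz":[0,0,0],"spin":0},{"xyz":[0,0,0],"spin":0},{"xyz":[0,0,0],"spin":0},{"xyz":[0,0,0],"spin":0},{"xyz":[0,0,0],"spin":0},{"xyz":[0,0,0],"spin":0}]' --claw 1 --squeeze 40

```text
time_s: 5.8
eef_pos: [363.9, 325.9, 35.8]
tool_rot: [0.342, 0.94, 0.0, 0.0]
wrist_force: [-1.0, -1.3, 6.7]
finger_gap: 31.6
finger_force: 38.7
```

Gripped at 31.6 mm, as expected. I'll lift it, and measure the tray from the first top picture.

Call:
send_rows --steps '[{"xyz":[0,0,-6],"spin":0},{"xyz":[0,0,-12],"spin":0},{"xyz":[0,0,-20],"spin":0},{"xyz":[0,0,-24],"spin":0},{"xyz":[0,0,-24],"spin":0},{"xyz":[0,0,-20],"spin":0},{"xyz":[0,0,-12],"spin":0},{"xyz":[0,0,-6],"spin":0},{"xyz":[0,0,0],"spin":0}]'

```text
time_s: 6.92
eef_pos: [363.6, 325.6, 159.2]
tool_rot: [0.342, 0.94, -0.0, 0.0]
wrist_force: [0.4, -0.1, -1.4]
finger_gap: 32.0
finger_force: 38.7
```

```bash
python3 - <<'E'
from h import *
im=cv2.imread('pics/top0.png')[150:265,235:355]
cv2.imwrite('pics/tray.png',cv2.resize(im,None,fx=5,fy=5,interpolation=cv2.INTER_CUBIC))
print(pose())
E
```

```text
(array([363.64244746, 325.61833145, 159.24205643]), np.float64(139.99315103550774))
```

View pics/tray.png

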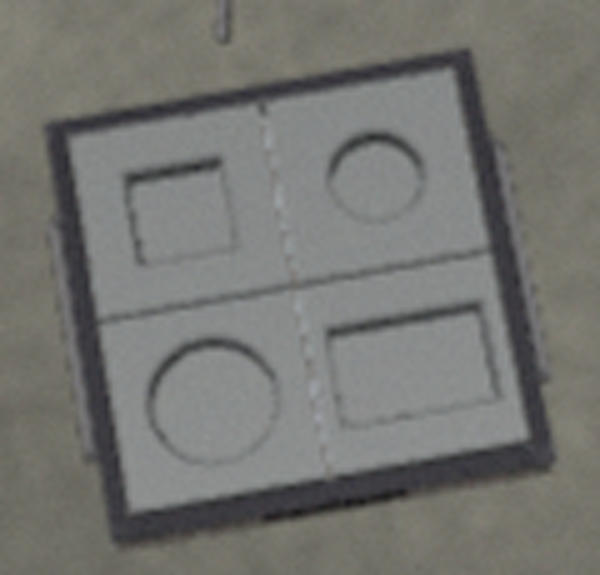

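The enlarged tray view shows:
- **Block area corners:** (68,135), (455,68), (528,440), (128,515).
- **Bay centres:** square ≈(180,213), vial ≈(376,178), round ≈(213,402), long ≈(413,366).

```bash
cat >> h.py <<'E'
def crop(c,q,z): return at(c,235+(q[0]-2)/5,150+(q[1]-2)/5,z)
E
python3 - <<'E'
from h import *
c=snap('top')
k=np.array([crop(c,q,30) for q in[(68,135),(455,68),(528,440),(128,515)]])[:,:2]
print(np.round(k,1).tolist(),'side',[np.linalg.norm(k[i]-k[i-1]).round(1) for i in range(4)])
m=k.mean(0);ux=(k[0]+k[1]-k[2]-k[3]);uy=(k[0]+k[3]-k[1]-k[2])
ax=np.degrees(np.arctan2(ux[1],ux[0]));ay=np.degrees(np.arctan2(-uy[0],uy[1]));a=(ax+ay)/2;print('centre',m,'angle',ax,ay)
X=np.array([np.cos(np.radians(a)),np.sin(np.radians(a))]);Y=np.array([-X[1],X[0]])
for n,q,s in [('sq',(180,213),(1,1)),('vial',(376,178),(1,-1)),('round',(213,402),(-1,1)),('long',(413,366),(-1,-1))]:
    print(n,np.round(crop(c,q,30)[:2],1),np.round(m+48*s[0]*X+48*s[1]*Y,1))
E
```

```text
[[641.6, 148.4], [674.6, -39.6], [487.5, -71.9], [452.9, 115.2]] side [np.float64(191.5), np.float64(190.9), np.float64(189.9), np.float64(190.3)]
centre [564.13376451  38.01677116] angle 9.87624997323377 10.209593760376308
sq [601.2  93.4] [603.   93.7]
vial [618.2  -0.9] [619.8  -0.9]
round [507.1  76.3] [508.5  76.9]
long [523.9 -18.2] [525.2 -17.6]
```

The tray sides measure 190–191 mm (190 expected), turned 10°. I'll carry the long bottle above (524.5, -18) at yaw 100.

```bash
python3 - <<'E'
from h import *
plan([524.5,-18,160],100,20)
E
```

```text
{"xyz":[-11,-1,0],"spin":1},{"xyz":[-13,0,0],"spin":2},{"xyz":[-16,-1,0],"spin":1},{"xyz":[-17,-2,0],"spin":2},{"xyz":[-20,-1,0],"spin":2},{"xyz":[-20,-2,0],"spin":2},{"xyz":[-22,-2,0],"spin":3},{"xyz":[-24,-2,0],"spin":2},{"xyz":[-23,-2,-1],"spin":3},{"xyz":[-24,-2,0],"spin":2},{"xyz":[-24,-3,0],"spin":2},{"xyz":[-24,-3,0],"spin":3},
{"xyz":[-24,-2,0],"spin":2},{"xyz":[-23,-3,0],"spin":3},{"xyz":[-21,-2,0],"spin":2},{"xyz":[-20,-3,0],"spin":2},{"xyz":[-19,-2,0],"spin":2},{"xyz":[-16,-2,0],"spin":1},{"xyz":[-14,-2,0],"spin":2},{"xyz":[-12,-1,0],"spin":1},
end [524.9 -18.1 159.8] 100.0
```

Call:
send_rows --steps '[{"xyz":[-11,-1,0],"spin":1},{"xyz":[-13,0,0],"spin":2},{"xyz":[-16,-1,0],"spin":1},{"xyz":[-17,-2,0],"spin":2},{"xyz":[-20,-1,0],"spin":2},{"xyz":[-20,-2,0],"spin":2},{"xyz":[-22,-2,0],"spin":3},{"xyz":[-24,-2,0],"spin":2},{"xyz":[-23,-2,-1],"spin":3},{"xyz":[-24,-2,0],"spin":2},{"xyz":[-24,-3,0],"spin":2},{"xyz":[-24,-3,0],"spin":3}]'

```text
time_s: 8.48
eef_pos: [494.7, 126.8, 160.3]
tool_rot: [0.539, 0.843, -0.0, 0.0]
wrist_force: [0.5, 0.2, -1.3]
finger_gap: 32.0
finger_force: 38.7
```

Call:
send_rows --steps '[{"xyz":[-24,-2,0],"spin":2},{"xyz":[-23,-3,0],"spin":3},{"xyz":[-21,-2,0],"spin":2},{"xyz":[-20,-3,0],"spin":2},{"xyz":[-19,-2,0],"spin":2},{"xyz":[-16,-2,0],"spin":1},{"xyz":[-14,-2,0],"spin":2},{"xyz":[-12,-1,0],"spin":1},{"xyz":[0,0,0],"spin":0},{"xyz":[0,0,0],"spin":0}]'

```text
time_s: 9.72
eef_pos: [525.1, -17.1, 160.3]
tool_rot: [0.642, 0.766, 0.0, -0.0]
wrist_force: [0.3, -0.0, -0.6]
finger_gap: 32.1
finger_force: 38.7
```

```bash
python3 - <<'E'
from h import *
c=wr('w2.png');print(pose())
np.savez('w2',K=c['intrinsics'],T=c['camera_from_world'])
E
```

```text
(array([525.09650624, -17.00366504, 160.34257694]), np.float64(100.0727315827429))
```

View pics/w2.png

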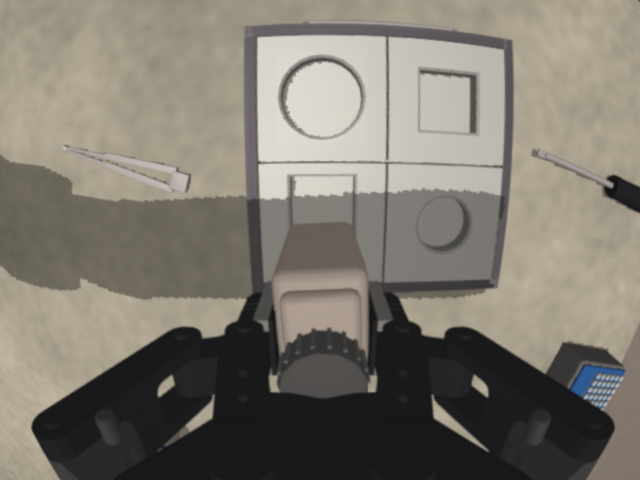

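The wrist view shows the round bay at (322,97), square bay (448,101), vial bay (442,223), block junction (387,163), and the long bay's far corners at (288,175) and (356,175). The bottle is held upright above it.

```bash
python3 - <<'E'
from h import *
z=np.load('w2.npz');c=dict(intrinsics=z['K'],camera_from_world=z['T'],fish=1)
for n,q in dict(round=(322,97),sq=(448,101),vial=(442,223),mid=(387,163),l1=(288,175),l2=(356,175)).items():
    P=at(c,*q,30);print(n,np.round(P[:2],1),tool(P))
E
```

```text
round [508.   76.9] [ 95.5  -0.4 130.3]
sq [600.5  94.2] [ 96.3  93.7 130.3]
vial [616.3   1.5] [  2.2  93.  130.3]
mid [563.5  38.1] [ 47.5  47.4 130.3]
l1 [493.4  16.3] [ 38.3 -25.4 130.3]
l2 [542.6  25. ] [ 38.3  24.5 130.3]
```

Both views agree to 2 mm. I'll lower, stopping short first.

Call:
send_rows --steps '[{"xyz":[1,0,6],"spin":0},{"xyz":[1,0,12],"spin":0},{"xyz":[0,0,18],"spin":0},{"xyz":[0,0,20],"spin":0},{"xyz":[0,0,18],"spin":0},{"xyz":[0,0,14],"spin":0},{"xyz":[0,0,10],"spin":0},{"xyz":[0,0,6],"spin":0},{"xyz":[0,0,3],"spin":0},{"xyz":[0,0,1],"spin":0},{"xyz":[0,0,0],"spin":0}]'

```text
time_s: 11.15
eef_pos: [525.0, -15.9, 52.6]
tool_rot: [0.643, 0.766, 0.0, 0.0]
wrist_force: [-0.5, 0.3, -0.7]
finger_gap: 32.0
finger_force: 38.7
```

Call:
send_rows --steps '[{"xyz":[0,0,1],"spin":0},{"xyz":[0,0,1],"spin":0},{"xyz":[0,0,0],"spin":0}]'

```text
time_s: 11.52
eef_pos: [524.7, -15.9, 50.3]
tool_rot: [0.643, 0.766, -0.0, 0.0]
wrist_force: [0.3, -0.0, -0.8]
finger_gap: 32.0
finger_force: 38.7
```

Call:
send_rows --steps '[{"xyz":[0,0,1],"spin":0},{"xyz":[0,0,0],"spin":0},{"xyz":[0,0,1],"spin":0},{"xyz":[0,0,0],"spin":0}]'

```text
time_s: 12.02
eef_pos: [524.9, -15.8, 49.7]
tool_rot: [0.643, 0.766, -0.0, 0.0]
wrist_force: [-7.8, 0.1, 18.6]
finger_gap: 32.0
finger_force: 40.5
```

It touched down at 49.7 mm, as expected. I'll release and rise.

Call:
send_rows --steps '[{"xyz":[0,0,-1],"spin":0},{"xyz":[0,0,0],"spin":0},{"xyz":[0,0,0],"spin":0},{"xyz":[0,0,0],"spin":0},{"xyz":[0,0,0],"spin":0},{"xyz":[0,0,0],"spin":0}]' --claw -1

```text
time_s: 12.78
eef_pos: [524.8, -15.8, 49.3]
tool_rot: [0.643, 0.766, -0.0, 0.0]
wrist_force: [-0.1, -0.5, 0.7]
finger_gap: 85.1
finger_force: 0.0
```

Call:
send_rows --steps '[{"xyz":[0,0,-6],"spin":0},{"xyz":[0,0,-14],"spin":0},{"xyz":[0,0,-22],"spin":0},{"xyz":[0,0,-28],"spin":0},{"xyz":[0,0,-28],"spin":0},{"xyz":[0,0,-24],"spin":0},{"xyz":[0,0,-16],"spin":0},{"xyz":[0,0,-8],"spin":0}]'

```text
time_s: 13.78
eef_pos: [525.0, -15.8, 196.4]
tool_rot: [0.643, 0.766, 0.0, 0.001]
wrist_force: [-0.5, 0.8, -0.3]
finger_gap: 85.5
finger_force: 0.0
```

```bash
python3 - <<'E'
from h import *
im=cv2.imread('pics/w1.png')[195:285,480:570]
cv2.imwrite('pics/sq.png',cv2.resize(im,None,fx=4,fy=4,interpolation=cv2.INTER_CUBIC))
print(pose())
E
```

```text
(array([524.9944962 , -15.81443311, 196.39944836]), np.float64(99.99938601858456))
```

View pics/sq.png

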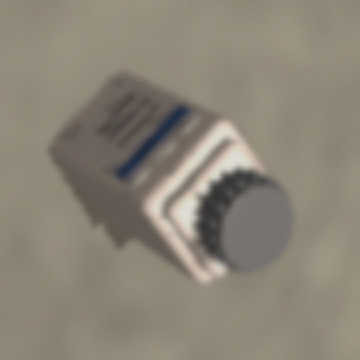

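The crop gives the square bottle's body-top edges: (145,200)→(225,130) and (145,200)→(205,280).

```bash
python3 - <<'E'
from h import *
z=np.load('w1.npz');c=dict(intrinsics=z['K'],camera_from_world=z['T'],fish=1)
k=[at(c,480+q[0]/4,195+q[1]/4,57)[:2] for q in[(225,130),(145,200),(205,280)]]
for d in(k[0]-k[1],k[2]-k[1]): print(np.linalg.norm(d),np.degrees(np.arctan2(d[1],d[0])))
print(np.round((k[0]+k[2])/2,1))
E
```

```text
25.086210791641044 89.85536009604876
27.85564520051236 5.962825538767615
[505.  446.1]
```

The square bottle's sides lie about 3° off the world axes. I'll go above it at yaw 93.

```bash
python3 - <<'E'
from h import *
plan([502,445,180],93,24)
E
```

```text
{"xyz":[8,5,0],"spin":0},{"xyz":[11,6,1],"spin":0},{"xyz":[12,7,0],"spin":1},{"xyz":[14,7,1],"spin":0},{"xyz":[16,7,1],"spin":0},{"xyz":[18,7,0],"spin":0},{"xyz":[19,7,1],"spin":1},{"xyz":[20,6,1],"spin":0},{"xyz":[22,6,1],"spin":0},{"xyz":[23,5,1],"spin":1},{"xyz":[24,3,0],"spin":0},{"xyz":[24,3,1],"spin":0},
{"xyz":[25,2,1],"spin":1},{"xyz":[25,0,1],"spin":0},{"xyz":[25,-1,1],"spin":1},{"xyz":[24,-3,1],"spin":0},{"xyz":[23,-3,0],"spin":0},{"xyz":[23,-4,1],"spin":1},{"xyz":[21,-5,1],"spin":0},{"xyz":[20,-5,0],"spin":0},{"xyz":[18,-5,1],"spin":0},{"xyz":[16,-6,1],"spin":1},{"xyz":[14,-5,0],"spin":0},{"xyz":[11,-5,0],"spin":0},

end [501.6 444.8 180.4] 93.0
```

Call:
send_rows --steps '[{"xyz":[12,7,0],"spin":0},{"xyz":[19,11,1],"spin":0},{"xyz":[26,14,1],"spin":1},{"xyz":[34,14,1],"spin":0},{"xyz":[39,13,2],"spin":1},{"xyz":[45,11,2],"spin":0},{"xyz":[48,6,1],"spin":1},{"xyz":[50,2,2],"spin":1},{"xyz":[49,-4,2],"spin":1},{"xyz":[46,-7,1],"spin":1},{"xyz":[41,-10,2],"spin":0},{"xyz":[34,-11,1],"spin":1}]'

```text
time_s: 15.28
eef_pos: [513.2, 436.0, 177.6]
tool_rot: [0.688, 0.726, -0.001, -0.001]
wrist_force: [-0.8, 0.5, 0.1]
finger_gap: 85.4
finger_force: 0.0
```

Call:
send_rows --steps '[{"xyz":[18,-10,0],"spin":0},{"xyz":[8,-4,0],"spin":0},{"xyz":[0,0,0],"spin":0},{"xyz":[0,0,0],"spin":0}]'

```text
time_s: 15.78
eef_pos: [501.1, 457.2, 179.3]
tool_rot: [0.689, 0.725, -0.0, 0.001]
wrist_force: [0.4, 0.1, 0.5]
finger_gap: 85.3
finger_force: 0.0
```

```bash
python3 - <<'E'
from h import *
c=wr('w3.png');print(pose())
np.savez('w3',K=c['intrinsics'],T=c['camera_from_world'])
E
```

```text
(array([501.02264162, 457.27022586, 179.29744307]), np.float64(92.88046402126632))
```

View pics/w3.png

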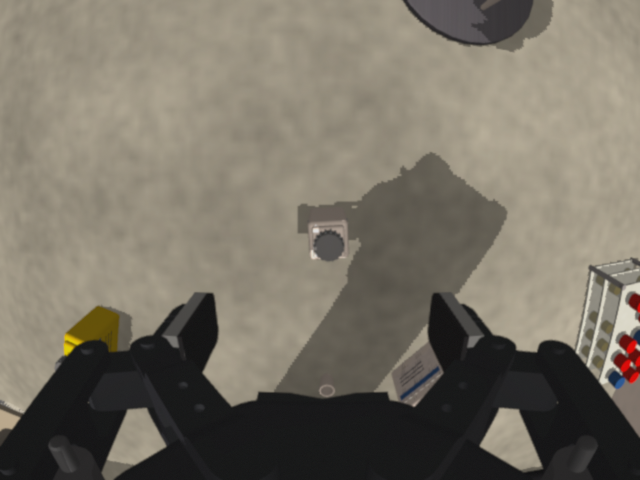

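The wrist view shows the square bottle's cap at (329,245). Its body top is aligned with the tool, from (308,222) to (348,259).

```bash
python3 - <<'E'
from h import *
z=np.load('w3.npz');c=dict(intrinsics=z['K'],camera_from_world=z['T'],fish=1)
for q,h in [((329,245),74),((308,222),56),((348,220),56),((311,259),56),((347,258),56)]:
    P=at(c,*q,h);print(np.round(P[:2],1),tool(P))
E
```

```text
[506.  449.7] [ -7.8   4.6 105.3]
[490.3 461.1] [  4.3 -10.5 123.3]
[519.5 464. ] [  5.8  18.8 123.3]
[493.7 432.6] [-24.3  -8.6 123.3]
[520.7 434.7] [-23.6  18.6 123.3]
```

Call:
send_rows --steps '[{"xyz":[-4,2,8],"spin":0},{"xyz":[-5,3,16],"spin":0},{"xyz":[0,0,22],"spin":0},{"xyz":[0,0,26],"spin":0},{"xyz":[0,0,26],"spin":0},{"xyz":[0,0,24],"spin":0},{"xyz":[0,0,18],"spin":0},{"xyz":[0,0,12],"spin":0},{"xyz":[0,0,7],"spin":0},{"xyz":[0,0,0],"spin":0}]'

```text
time_s: 17.08
eef_pos: [505.3, 450.0, 20.2]
tool_rot: [0.688, 0.725, -0.0, 0.0]
wrist_force: [-0.7, 0.2, -0.2]
finger_gap: 85.7
finger_force: 0.0
```

Call:
send_rows --steps '[{"xyz":[0,0,0],"spin":0},{"xyz":[0,0,0],"spin":0},{"xyz":[0,0,0],"spin":0},{"xyz":[0,0,0],"spin":0},{"xyz":[0,0,0],"spin":0},{"xyz":[0,0,0],"spin":0},{"xyz":[0,0,0],"spin":0},{"xyz":[0,0,0],"spin":0}]' --claw 1 --squeeze 35

```text
time_s: 18.08
eef_pos: [505.5, 450.1, 20.7]
tool_rot: [0.688, 0.725, 0.0, 0.0]
wrist_force: [-0.5, -0.4, 5.8]
finger_gap: 29.9
finger_force: 34.4
```

Call:
send_rows --steps '[{"xyz":[0,0,-6],"spin":0},{"xyz":[0,0,-12],"spin":0},{"xyz":[0,0,-20],"spin":0},{"xyz":[0,0,-24],"spin":0},{"xyz":[0,0,-24],"spin":0},{"xyz":[0,0,-20],"spin":0},{"xyz":[0,0,-20],"spin":0},{"xyz":[0,0,-12],"spin":0},{"xyz":[0,0,-6],"spin":0},{"xyz":[0,0,0],"spin":0}]'

```text
time_s: 19.32
eef_pos: [505.3, 449.9, 164.2]
tool_rot: [0.688, 0.725, -0.0, 0.0]
wrist_force: [-0.1, -0.1, -0.8]
finger_gap: 30.2
finger_force: 33.9
```

```bash
python3 - <<'E'
from h import *
plan([601.5,94,165],100,20)
E
```

```text
{"xyz":[-10,5,0],"spin":0},{"xyz":[-12,7,0],"spin":0},{"xyz":[-15,7,0],"spin":-1},{"xyz":[-16,7,0],"spin":0},{"xyz":[-19,7,0],"spin":0},{"xyz":[-19,7,0],"spin":-1},{"xyz":[-22,7,0],"spin":0},{"xyz":[-22,6,0],"spin":-1},{"xyz":[-22,5,0],"spin":0},{"xyz":[-24,4,0],"spin":0},{"xyz":[-23,3,0],"spin":-1},{"xyz":[-22,2,-1],"spin":0},
{"xyz":[-22,1,0],"spin":-1},{"xyz":[-22,0,0],"spin":0},{"xyz":[-20,-1,0],"spin":-1},{"xyz":[-18,-2,0],"spin":0},{"xyz":[-17,-2,0],"spin":0},{"xyz":[-14,-2,0],"spin":-1},{"xyz":[-13,-2,0],"spin":0},{"xyz":[-10,-2,0],"spin":0},
end [601.8  93.7 165.2] 100.0
```

Call:
send_rows --steps '[{"xyz":[-10,5,0],"spin":0},{"xyz":[-12,7,0],"spin":0},{"xyz":[-15,7,0],"spin":-1},{"xyz":[-16,7,0],"spin":0},{"xyz":[-19,7,0],"spin":0},{"xyz":[-19,7,0],"spin":-1},{"xyz":[-22,7,0],"spin":0},{"xyz":[-22,6,0],"spin":-1},{"xyz":[-22,5,0],"spin":0},{"xyz":[-24,4,0],"spin":0},{"xyz":[-23,3,0],"spin":-1},{"xyz":[-22,2,-1],"spin":0}]'

```text
time_s: 20.82
eef_pos: [591.9, 228.1, 165.2]
tool_rot: [0.663, 0.749, -0.0, 0.0]
wrist_force: [0.1, 0.0, -0.2]
finger_gap: 30.1
finger_force: 33.9
```

Call:
send_rows --steps '[{"xyz":[-22,1,0],"spin":-1},{"xyz":[-22,0,0],"spin":0},{"xyz":[-20,-1,0],"spin":-1},{"xyz":[-18,-2,0],"spin":0},{"xyz":[-17,-2,0],"spin":0},{"xyz":[-14,-2,0],"spin":-1},{"xyz":[-13,-2,0],"spin":0},{"xyz":[-10,-2,0],"spin":0},{"xyz":[0,0,0],"spin":0},{"xyz":[0,0,0],"spin":0}]'

```text
time_s: 22.08
eef_pos: [601.7, 94.4, 165.4]
tool_rot: [0.643, 0.766, 0.0, -0.0]
wrist_force: [-0.1, -0.4, -0.4]
finger_gap: 30.2
finger_force: 33.9
```

Call:
send_rows --steps '[{"xyz":[0,0,8],"spin":0},{"xyz":[0,0,15],"spin":0},{"xyz":[0,0,20],"spin":0},{"xyz":[0,0,23],"spin":0},{"xyz":[0,0,20],"spin":0},{"xyz":[0,0,16],"spin":0},{"xyz":[0,0,12],"spin":0},{"xyz":[0,0,8],"spin":0},{"xyz":[0,0,5],"spin":0},{"xyz":[0,0,1],"spin":0},{"xyz":[0,0,0],"spin":0}]'

```text
time_s: 23.45
eef_pos: [602.1, 93.8, 37.7]
tool_rot: [0.643, 0.766, 0.0, 0.0]
wrist_force: [0.3, -0.1, -0.3]
finger_gap: 29.7
finger_force: 33.9
```

Call:
send_rows --steps '[{"xyz":[0,0,1],"spin":0},{"xyz":[0,0,0],"spin":0},{"xyz":[0,0,1],"spin":0},{"xyz":[0,0,0],"spin":0}]'

```text
time_s: 23.95
eef_pos: [601.8, 93.7, 35.2]
tool_rot: [0.643, 0.766, -0.0, 0.0]
wrist_force: [0.7, -0.7, -1.2]
finger_gap: 29.6
finger_force: 33.9
```

Call:
send_rows --steps '[{"xyz":[0,0,1],"spin":0},{"xyz":[0,0,0],"spin":0}]'

```text
time_s: 24.2
eef_pos: [601.9, 93.8, 34.7]
tool_rot: [0.643, 0.766, -0.0, 0.0]
wrist_force: [-2.8, -0.7, 5.2]
finger_gap: 29.9
finger_force: 34.3
```

Touchdown at 34.7 mm. I'll release, rise and head to the round bottle.

Call:
send_rows --steps '[{"xyz":[0,0,0],"spin":0},{"xyz":[0,0,0],"spin":0},{"xyz":[0,0,0],"spin":0},{"xyz":[0,0,0],"spin":0},{"xyz":[0,0,0],"spin":0},{"xyz":[0,0,0],"spin":0}]' --claw -1

```text
time_s: 24.95
eef_pos: [601.8, 93.7, 34.3]
tool_rot: [0.643, 0.766, -0.0, 0.0]
wrist_force: [-0.0, 0.1, 0.3]
finger_gap: 85.4
finger_force: 0.0
```

Call:
send_rows --steps '[{"xyz":[0,0,-6],"spin":0},{"xyz":[0,0,-14],"spin":0},{"xyz":[0,0,-22],"spin":0},{"xyz":[0,0,-30],"spin":0},{"xyz":[0,0,-30],"spin":0},{"xyz":[0,0,-28],"spin":0},{"xyz":[0,0,-20],"spin":0},{"xyz":[0,0,-10],"spin":0}]'

```text
time_s: 25.95
eef_pos: [602.2, 93.9, 196.1]
tool_rot: [0.643, 0.766, 0.001, 0.001]
wrist_force: [0.3, 0.0, 0.7]
finger_gap: 85.4
finger_force: 0.0
```

```bash
python3 - <<'E'
from h import *
c=snap('top');P=at(c,448,278,88);print(P,at(c,507,233.3,58))
plan([P[0],P[1],195],55,18)
E
```

```text
[ 380.91786013 -301.75950028   88.        ] [ 487.63068341 -451.80109552   58.        ]
{"xyz":[-16,-5,0],"spin":1},{"xyz":[-20,-5,0],"spin":2},{"xyz":[-23,-7,0],"spin":2},{"xyz":[-26,-9,0],"spin":3},{"xyz":[-28,-8,0],"spin":2},{"xyz":[-29,-10,0],"spin":3},{"xyz":[-31,-10,1],"spin":3},{"xyz":[-31,-11,0],"spin":3},{"xyz":[-31,-10,0],"spin":3},{"xyz":[-30,-11,0],"spin":4},{"xyz":[-29,-11,0],"spin":3},{"xyz":[-29,-10,0],"spin":3},
{"xyz":[-26,-9,0],"spin":3},{"xyz":[-24,-9,0],"spin":2},{"xyz":[-22,-9,0],"spin":3},{"xyz":[-19,-7,0],"spin":2},{"xyz":[-16,-6,1],"spin":2},{"xyz":[-13,-5,0],"spin":1},
end [ 380.7 -301.6  194.6] 55.0
```

Call:
send_rows --steps '[{"xyz":[-16,-5,0],"spin":1},{"xyz":[-20,-5,0],"spin":2},{"xyz":[-23,-7,0],"spin":2},{"xyz":[-26,-9,0],"spin":3},{"xyz":[-28,-8,0],"spin":2},{"xyz":[-29,-10,0],"spin":3},{"xyz":[-31,-10,1],"spin":3},{"xyz":[-31,-11,0],"spin":3},{"xyz":[-31,-10,0],"spin":3},{"xyz":[-30,-11,0],"spin":4},{"xyz":[-29,-11,0],"spin":3},{"xyz":[-29,-10,0],"spin":3}]'

```text
time_s: 27.5
eef_pos: [473.2, -218.5, 193.0]
tool_rot: [0.83, 0.557, -0.0, -0.0]
wrist_force: [-0.4, -0.4, 0.7]
finger_gap: 85.2
finger_force: 0.0
```

Call:
send_rows --steps '[{"xyz":[-26,-9,0],"spin":3},{"xyz":[-24,-9,0],"spin":2},{"xyz":[-22,-9,0],"spin":3},{"xyz":[-19,-7,0],"spin":2},{"xyz":[-16,-6,1],"spin":2},{"xyz":[-13,-5,0],"spin":1},{"xyz":[0,0,0],"spin":0},{"xyz":[0,0,0],"spin":0}]'

```text
time_s: 28.5
eef_pos: [380.7, -301.3, 192.4]
tool_rot: [0.887, 0.462, 0.0, 0.0]
wrist_force: [0.7, 1.5, 0.7]
finger_gap: 85.1
finger_force: 0.0
```

```bash
python3 - <<'E'
from h import *
c=wr('w4.png');print(pose())
np.savez('w4',K=c['intrinsics'],T=c['camera_from_world'])
E
```

```text
(array([ 380.72413365, -301.22271964,  192.36224331]), np.float64(55.07991639672685))
```

View pics/w4.png

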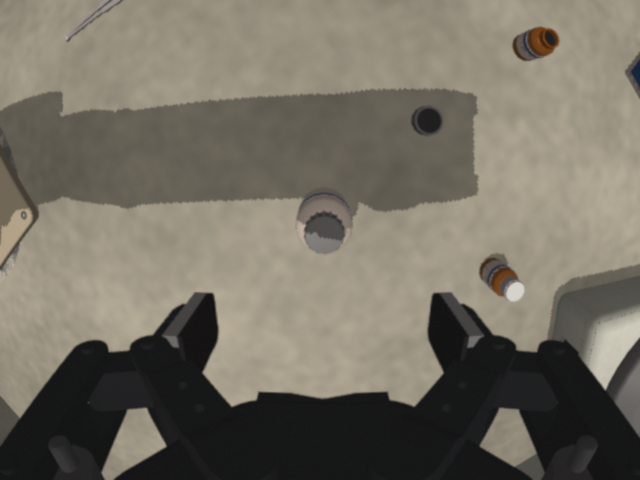

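The wrist view shows the round bottle's cap at (323,232) and the sealed vial's white cap at (514,291). The opened vial is at (545,37).

```bash
python3 - <<'E'
from h import *
z=np.load('w4.npz');c=dict(intrinsics=z['K'],camera_from_world=z['T'],fish=1)
for q,h in [((323,232),88),((297,225),62),((352,225),62),((514,291),58)]:
    P=at(c,*q,h);print(np.round(P[:2],1),tool(P))
E
```

```text
[ 382.4 -300. ] [  2.    0.7 104.4]
[ 365.6 -289.9] [  0.6 -18.9 130.4]
[ 399.6 -313.7] [  0.6  22.6 130.4]
[ 487. -449.] [-60.3 171.7 134.4]
```

Body width 41.5 mm (44 expected at the rim), centred at tool (2, 1). I'll grasp at z = 30.

Call:
send_rows --steps '[{"xyz":[2,1,8],"spin":0},{"xyz":[0,0,16],"spin":0},{"xyz":[0,0,22],"spin":0},{"xyz":[0,0,26],"spin":0},{"xyz":[0,0,26],"spin":0},{"xyz":[0,0,24],"spin":0},{"xyz":[0,0,20],"spin":0},{"xyz":[0,0,12],"spin":0},{"xyz":[0,0,8],"spin":0},{"xyz":[0,0,0],"spin":0}]'

```text
time_s: 29.8
eef_pos: [382.0, -300.5, 30.0]
tool_rot: [0.887, 0.462, -0.0, -0.0]
wrist_force: [0.5, 0.7, 0.8]
finger_gap: 85.3
finger_force: 0.0
```

Call:
send_rows --steps '[{"xyz":[0,0,0],"spin":0},{"xyz":[0,0,0],"spin":0},{"xyz":[0,0,0],"spin":0},{"xyz":[0,0,0],"spin":0},{"xyz":[0,0,0],"spin":0},{"xyz":[0,0,0],"spin":0},{"xyz":[0,0,0],"spin":0}]' --claw 1 --squeeze 45

```text
time_s: 30.68
eef_pos: [382.3, -301.0, 31.1]
tool_rot: [0.887, 0.462, -0.0, 0.0]
wrist_force: [-1.0, 1.5, 6.1]
finger_gap: 42.7
finger_force: 45.2
```

Call:
send_rows --steps '[{"xyz":[0,0,-6],"spin":0},{"xyz":[0,0,-12],"spin":0},{"xyz":[0,0,-20],"spin":0},{"xyz":[0,0,-26],"spin":0},{"xyz":[0,0,-26],"spin":0},{"xyz":[0,0,-26],"spin":0},{"xyz":[0,0,-22],"spin":0},{"xyz":[0,0,-14],"spin":0},{"xyz":[0,0,-8],"spin":0},{"xyz":[0,0,0],"spin":0}]'

```text
time_s: 31.92
eef_pos: [382.1, -300.8, 190.4]
tool_rot: [0.887, 0.462, 0.0, 0.0]
wrist_force: [0.9, -0.3, -1.1]
finger_gap: 42.6
finger_force: 45.8
```

```bash
python3 - <<'E'
from h import *
plan([508,76.7,188],100,20)
E
```

```text
{"xyz":[11,1,0],"spin":-1},{"xyz":[14,2,0],"spin":-2},{"xyz":[17,2,0],"spin":-2},{"xyz":[18,2,0],"spin":-2},{"xyz":[21,2,0],"spin":-2},{"xyz":[22,2,1],"spin":-3},{"xyz":[23,2,0],"spin":-2},{"xyz":[25,2,0],"spin":-3},{"xyz":[25,2,0],"spin":-3},{"xyz":[25,3,0],"spin":-3},{"xyz":[25,2,0],"spin":-2},{"xyz":[26,2,1],"spin":-3},
{"xyz":[24,2,0],"spin":-3},{"xyz":[24,2,0],"spin":-2},{"xyz":[23,1,0],"spin":-3},{"xyz":[21,2,0],"spin":-2},{"xyz":[20,1,0],"spin":-2},{"xyz":[17,2,0],"spin":-2},{"xyz":[15,1,0],"spin":-2},{"xyz":[12,1,0],"spin":-1},
end [508.3  76.9 188.4] 100.0
```

Call:
send_rows --steps '[{"xyz":[11,1,0],"spin":-1},{"xyz":[14,2,0],"spin":-2},{"xyz":[17,2,0],"spin":-2},{"xyz":[18,2,0],"spin":-2},{"xyz":[21,2,0],"spin":-2},{"xyz":[22,2,1],"spin":-3},{"xyz":[23,2,0],"spin":-2},{"xyz":[25,2,0],"spin":-3},{"xyz":[25,2,0],"spin":-3},{"xyz":[25,3,0],"spin":-3},{"xyz":[25,2,0],"spin":-2},{"xyz":[26,2,1],"spin":-3}]'

```text
time_s: 33.42
eef_pos: [497.9, -76.9, 188.3]
tool_rot: [0.748, 0.664, 0.0, 0.0]
wrist_force: [1.1, 0.5, -0.3]
finger_gap: 43.0
finger_force: 45.9
```

Call:
send_rows --steps '[{"xyz":[24,2,0],"spin":-3},{"xyz":[24,2,0],"spin":-2},{"xyz":[23,1,0],"spin":-3},{"xyz":[21,2,0],"spin":-2},{"xyz":[20,1,0],"spin":-2},{"xyz":[17,2,0],"spin":-2},{"xyz":[15,1,0],"spin":-2},{"xyz":[12,1,0],"spin":-1},{"xyz":[0,0,0],"spin":0},{"xyz":[0,0,0],"spin":0}]'

```text
time_s: 34.67
eef_pos: [508.3, 76.3, 188.2]
tool_rot: [0.643, 0.766, -0.0, 0.0]
wrist_force: [0.1, -0.4, -1.3]
finger_gap: 43.0
finger_force: 45.9
```

```bash
python3 - <<'E'
from h import *
c=wr('w5.png');print(pose(),tool([508,76.7,45]))
E
```

```text
(array([508.33432641,  76.20390616, 188.24198253]), np.float64(99.92463428743892)) [  0.5  -0.2 143.2]
```

View pics/w5.png

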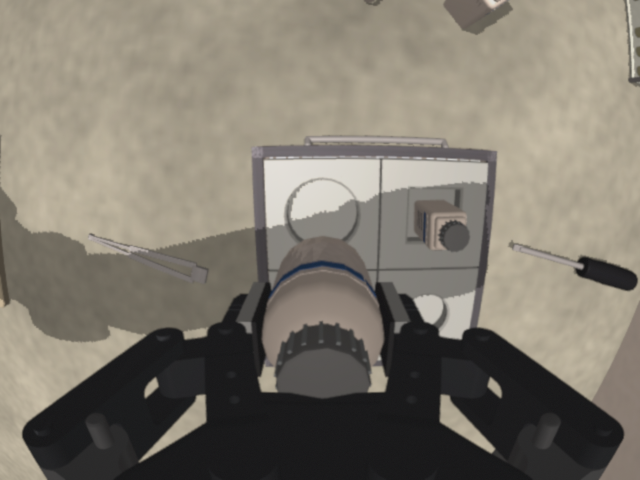

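The square bottle stands in its bay (cap at (454,235)), and the round bottle is over its own bay. I'll lower it.

Call:
send_rows --steps '[{"xyz":[0,0,8],"spin":0},{"xyz":[0,0,15],"spin":0},{"xyz":[0,0,22],"spin":0},{"xyz":[0,0,25],"spin":0},{"xyz":[0,0,22],"spin":0},{"xyz":[0,0,18],"spin":0},{"xyz":[0,0,13],"spin":0},{"xyz":[0,0,9],"spin":0},{"xyz":[0,0,6],"spin":0},{"xyz":[0,0,2],"spin":0},{"xyz":[0,0,0],"spin":0}]'

```text
time_s: 36.1
eef_pos: [508.4, 77.0, 48.5]
tool_rot: [0.643, 0.766, 0.0, 0.0]
wrist_force: [-0.2, 0.9, -1.1]
finger_gap: 43.1
finger_force: 45.9
```

Call:
send_rows --steps '[{"xyz":[0,0,1],"spin":0},{"xyz":[0,0,0],"spin":0},{"xyz":[0,0,1],"spin":0},{"xyz":[0,0,0],"spin":0}]'

```text
time_s: 36.6
eef_pos: [508.2, 77.0, 46.3]
tool_rot: [0.643, 0.766, -0.0, 0.0]
wrist_force: [-0.2, 0.3, -1.5]
finger_gap: 42.5
finger_force: 45.9
```

Call:
send_rows --steps '[{"xyz":[0,0,1],"spin":0},{"xyz":[0,0,0],"spin":0},{"xyz":[0,0,0.5],"spin":0},{"xyz":[0,0,0],"spin":0}]'

```text
time_s: 37.1
eef_pos: [508.3, 77.0, 45.1]
tool_rot: [0.643, 0.766, -0.0, 0.0]
wrist_force: [-2.8, -0.8, 5.1]
finger_gap: 42.9
finger_force: 46.5
```

Call:
send_rows --steps '[{"xyz":[0,0,0],"spin":0},{"xyz":[0,0,0],"spin":0},{"xyz":[0,0,0],"spin":0},{"xyz":[0,0,0],"spin":0},{"xyz":[0,0,0],"spin":0},{"xyz":[0,0,0],"spin":0}]' --claw -1

```text
time_s: 37.85
eef_pos: [508.2, 77.0, 44.8]
tool_rot: [0.643, 0.766, -0.0, 0.0]
wrist_force: [0.9, 0.4, -1.0]
finger_gap: 85.3
finger_force: 0.0
```

Call:
send_rows --steps '[{"xyz":[0,0,-6],"spin":0},{"xyz":[0,0,-14],"spin":0},{"xyz":[0,0,-22],"spin":0},{"xyz":[0,0,-30],"spin":0},{"xyz":[0,0,-30],"spin":0},{"xyz":[0,0,-30],"spin":0},{"xyz":[0,0,-22],"spin":0},{"xyz":[0,0,-10],"spin":0}]'

```text
time_s: 38.85
eef_pos: [508.7, 77.3, 210.8]
tool_rot: [0.643, 0.766, 0.001, 0.001]
wrist_force: [0.1, -0.0, 0.1]
finger_gap: 85.5
finger_force: 0.0
```

```bash
python3 - <<'E'
from h import *
plan([480,-442,210],50,20)
z=np.load('w4.npz');c=dict(intrinsics=z['K'],camera_from_world=z['T'],fish=1)
for h in(0,120): print(at(c,555,300,h))
E
```

```text
{"xyz":[-13,3,0],"spin":1},{"xyz":[-17,5,0],"spin":2},{"xyz":[-20,4,0],"spin":2},{"xyz":[-22,6,0],"spin":3},{"xyz":[-25,6,0],"spin":2},{"xyz":[-28,6,0],"spin":3},{"xyz":[-29,6,0],"spin":3},{"xyz":[-30,7,0],"spin":3},{"xyz":[-32,6,0],"spin":3},{"xyz":[-33,7,0],"spin":3},{"xyz":[-33,7,0],"spin":3},{"xyz":[-34,6,0],"spin":3},
{"xyz":[-33,6,1],"spin":3},{"xyz":[-32,6,0],"spin":3},{"xyz":[-31,5,0],"spin":3},{"xyz":[-29,5,0],"spin":2},{"xyz":[-27,5,0],"spin":3},{"xyz":[-24,4,0],"spin":2},{"xyz":[-20,4,0],"spin":2},{"xyz":[-17,3,0],"spin":1},
end [ 480.1 -441.7  209.8] 50.0
[ 542.75219192 -538.7498738     0.        ]
[ 498.41842193 -433.67783351  120.        ]
```

Call:
send_rows --steps '[{"xyz":[-13,3,0],"spin":1},{"xyz":[-17,5,0],"spin":2},{"xyz":[-20,4,0],"spin":2},{"xyz":[-22,6,0],"spin":3},{"xyz":[-25,6,0],"spin":2},{"xyz":[-28,6,0],"spin":3},{"xyz":[-29,6,0],"spin":3},{"xyz":[-30,7,0],"spin":3},{"xyz":[-32,6,0],"spin":3},{"xyz":[-33,7,0],"spin":3},{"xyz":[-33,7,0],"spin":3},{"xyz":[-34,6,0],"spin":3}]'

```text
time_s: 40.35
eef_pos: [550.5, -241.1, 208.8]
tool_rot: [0.825, 0.565, 0.0, 0.0]
wrist_force: [0.6, -1.4, -0.4]
finger_gap: 85.3
finger_force: 0.0
```

Call:
send_rows --steps '[{"xyz":[-33,6,1],"spin":3},{"xyz":[-32,6,0],"spin":3},{"xyz":[-31,5,0],"spin":3},{"xyz":[-29,5,0],"spin":2},{"xyz":[-27,5,0],"spin":3},{"xyz":[-24,4,0],"spin":2},{"xyz":[-20,4,0],"spin":2},{"xyz":[-17,3,0],"spin":1},{"xyz":[0,0,0],"spin":0},{"xyz":[0,0,0],"spin":0}]'

```text
time_s: 41.6
eef_pos: [480.2, -441.0, 207.9]
tool_rot: [0.906, 0.423, 0.0, -0.0]
wrist_force: [0.5, 0.4, 0.4]
finger_gap: 85.5
finger_force: 0.0
```

```bash
python3 - <<'E'
from h import *
c=wr('w6.png');print(pose())
np.savez('w6',K=c['intrinsics'],T=c['camera_from_world'])
E
```

```text
(array([ 480.34627092, -440.78453635,  207.95187928]), np.float64(50.10823647705005))
```

View pics/w6.png

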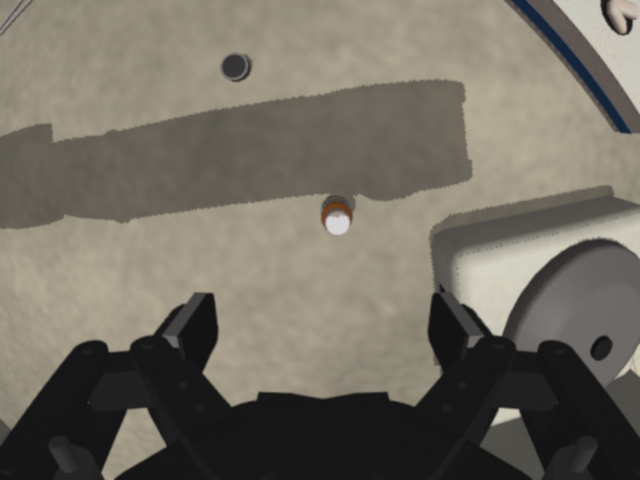

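The wrist view shows the vial's white cap at (337,222). The analyser's near edge is at x≈432–440, so I'll check its clearance for the open fingers.

```bash
python3 - <<'E'
from h import *
L=lambda f:(lambda z:dict(intrinsics=z['K'],camera_from_world=z['T'],fish=1))(np.load(f))
c=L('w6.npz')
for q,h in [((337,222),58),((337,207),38)]:
    P=at(c,*q,h);print(np.round(P[:2],1),tool(P))
for h in(0,50,100,150): print(h,tool(at(c,433,240,h)),tool(at(c,436,350,h)))
# top view of analyser's near corner, first picture
t=snap('top')
for h in(0,100,150): print('top',h,tool(at(t,532,211,h)),tool(at(t,577,130,h)))
E
```

```text
[ 488.5 -449.8] [ -1.7  12.1 150. ]
[ 494.5 -443.8] [  6.7  12.8 170. ]
0 [-33.7 111.8 208. ] [-164.9  130.2  208. ]
50 [-19.3  95.9 158. ] [-131.8  111.7  158. ]
100 [ -4.9  79.9 108. ] [-98.6  93.1 108. ]
150 [ 9.5 64.  58. ] [-65.4  74.5  58. ]
top 0 [-27.9 124.3 207.9] [  3.4 376.7 207.9]
top 100 [-11.2  70.9 107.9] [ 17.2 300.4 107.9]
top 150 [-2.9 44.2 57.9] [ 24.1 262.3  57.9]
```

The analyser's near edge is at least 68 mm from the vial at finger height. I'll half-close the claw (gap about 50 mm) so the fingers stay well clear, then descend.

Call:
send_rows --steps '[{"xyz":[-2,6,8],"spin":0},{"xyz":[0,6,16],"spin":0},{"xyz":[0,0,20],"spin":0},{"xyz":[0,0,20],"spin":0},{"xyz":[0,0,16],"spin":0},{"xyz":[0,0,10],"spin":0},{"xyz":[0,0,0],"spin":0}]' --claw -0.2

```text
time_s: 42.58
eef_pos: [487.1, -451.0, 117.1]
tool_rot: [0.906, 0.423, -0.0, -0.0]
wrist_force: [0.3, 0.1, 0.7]
finger_gap: 51.6
finger_force: 0.0
```

```bash
python3 - <<'E'
from h import *
c=wr('w7.png');print(pose(),robot.get_state()['finger_gap'])
np.savez('w7',K=c['intrinsics'],T=c['camera_from_world'])
E
```

```text
(array([ 487.51502222, -451.21247163,  117.95602471]), np.float64(50.00097226386132)) 51.55347943831801
```

View pics/w7.png

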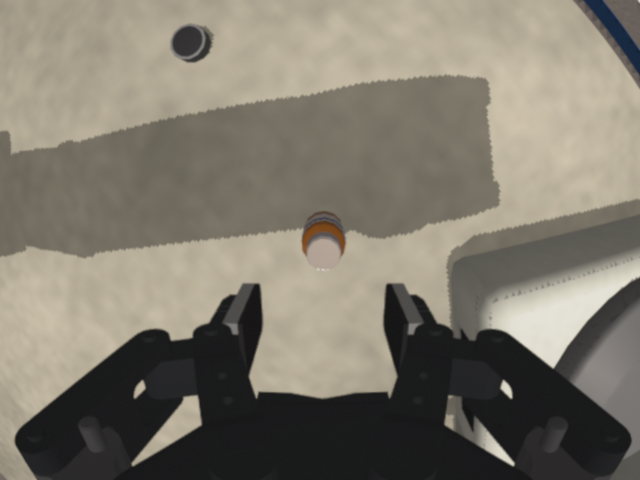

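The vial cap at (323,253) lies on the fingers' midline (x≈323).

```bash
python3 - <<'E'
from h import *
z=np.load('w7.npz');c=dict(intrinsics=z['K'],camera_from_world=z['T'],fish=1)
print(tool(at(c,323,253,58)))
E
```

```text
[ 1.7  0.1 60. ]
```

Call:
send_rows --steps '[{"xyz":[1,0,8],"spin":0},{"xyz":[1,0,14],"spin":0},{"xyz":[0,0,20],"spin":0},{"xyz":[0,0,20],"spin":0},{"xyz":[0,0,16],"spin":0},{"xyz":[0,0,12],"spin":0},{"xyz":[0,0,6],"spin":0},{"xyz":[0,0,3],"spin":0},{"xyz":[0,0,0],"spin":0},{"xyz":[0,0,0],"spin":0}]'

```text
time_s: 43.88
eef_pos: [489.0, -449.9, 19.4]
tool_rot: [0.906, 0.423, 0.0, 0.0]
wrist_force: [0.3, -0.3, 0.4]
finger_gap: 51.2
finger_force: 0.0
```

Call:
send_rows --steps '[{"xyz":[0,0,0],"spin":0},{"xyz":[0,0,0],"spin":0},{"xyz":[0,0,0],"spin":0},{"xyz":[0,0,0],"spin":0},{"xyz":[0,0,0],"spin":0},{"xyz":[0,0,0],"spin":0}]' --claw 1 --squeeze 30

```text
time_s: 44.62
eef_pos: [488.9, -449.9, 19.3]
tool_rot: [0.906, 0.423, 0.0, 0.0]
wrist_force: [-0.8, 1.1, 5.4]
finger_gap: 26.8
finger_force: 29.9
```

The gap of 26.8 mm matches a 28 mm cylinder (the round bottle also read about 1.3 mm low). I'll lift and carry it.

Call:
send_rows --steps '[{"xyz":[0,0,-6],"spin":0},{"xyz":[0,0,-12],"spin":0},{"xyz":[0,0,-20],"spin":0},{"xyz":[0,0,-26],"spin":0},{"xyz":[0,0,-28],"spin":0},{"xyz":[0,0,-28],"spin":0},{"xyz":[0,0,-24],"spin":0},{"xyz":[0,0,-14],"spin":0},{"xyz":[0,0,-8],"spin":0},{"xyz":[0,0,0],"spin":0}]'

```text
time_s: 45.88
eef_pos: [488.7, -449.7, 185.0]
tool_rot: [0.906, 0.423, 0.0, 0.0]
wrist_force: [0.7, 1.0, -0.3]
finger_gap: 26.6
finger_force: 29.6
```

```bash
python3 - <<'E'
from h import *
plan([618,0,185],100,20)
E
```

```text
{"xyz":[14,-1,0],"spin":-1},{"xyz":[18,-1,0],"spin":-2},{"xyz":[20,-1,0],"spin":-2},{"xyz":[23,-1,0],"spin":-3},{"xyz":[25,-1,0],"spin":-2},{"xyz":[27,-2,0],"spin":-3},{"xyz":[28,-1,0],"spin":-3},{"xyz":[29,-1,0],"spin":-3},{"xyz":[30,0,0],"spin":-3},{"xyz":[30,-1,0],"spin":-3},{"xyz":[29,0,0],"spin":-3},{"xyz":[30,0,0],"spin":-3},
{"xyz":[28,0,0],"spin":-3},{"xyz":[27,0,0],"spin":-3},{"xyz":[26,1,0],"spin":-3},{"xyz":[24,1,0],"spin":-2},{"xyz":[22,0,0],"spin":-3},{"xyz":[19,1,0],"spin":-2},{"xyz":[16,1,0],"spin":-2},{"xyz":[14,1,0],"spin":-1},
end [6.178e+02 3.000e-01 1.850e+02] 100.0
```

Call:
send_rows --steps '[{"xyz":[14,-1,0],"spin":-1},{"xyz":[18,-1,0],"spin":-2},{"xyz":[20,-1,0],"spin":-2},{"xyz":[23,-1,0],"spin":-3},{"xyz":[25,-1,0],"spin":-2},{"xyz":[27,-2,0],"spin":-3},{"xyz":[28,-1,0],"spin":-3},{"xyz":[29,-1,0],"spin":-3},{"xyz":[30,0,0],"spin":-3},{"xyz":[30,-1,0],"spin":-3},{"xyz":[29,0,0],"spin":-3},{"xyz":[30,0,0],"spin":-3}]'

```text
time_s: 47.38
eef_pos: [611.1, -173.2, 184.8]
tool_rot: [0.759, 0.651, -0.0, 0.0]
wrist_force: [0.1, 0.1, 0.0]
finger_gap: 26.9
finger_force: 29.5
```

Call:
send_rows --steps '[{"xyz":[28,0,0],"spin":-3},{"xyz":[27,0,0],"spin":-3},{"xyz":[26,1,0],"spin":-3},{"xyz":[24,1,0],"spin":-2},{"xyz":[22,0,0],"spin":-3},{"xyz":[19,1,0],"spin":-2},{"xyz":[16,1,0],"spin":-2},{"xyz":[14,1,0],"spin":-1},{"xyz":[0,0,0],"spin":0},{"xyz":[0,0,0],"spin":0}]'

```text
time_s: 48.62
eef_pos: [617.9, -0.6, 184.7]
tool_rot: [0.643, 0.766, -0.0, 0.0]
wrist_force: [-0.5, -0.1, -0.4]
finger_gap: 26.7
finger_force: 29.6
```

```bash
python3 - <<'E'
from h import *
c=wr('w8.png');print(pose(),tool([618,0,33]),robot.get_state()['finger_gap'])
E
```

```text
(array([617.88480418,  -0.74907158, 184.7364446 ]), np.float64(99.9071424576687)) [  0.7   0.2 151.7] 26.520834771746124
```

View pics/w8.png

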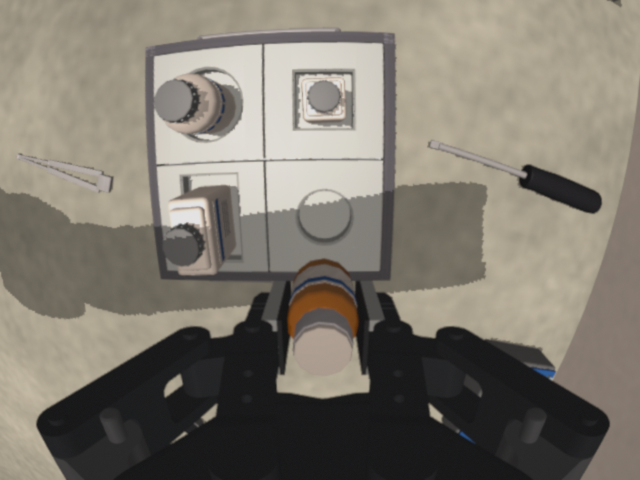

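The three bottles stand in their bays: round cap at (176,100), square cap (324,96), long cap (184,244). The vial bay is at (325,215). The long bottle is tall and lies along the closing line, so I'll turn the tool 90° first to keep the finger linkage away from it.

Call:
send_rows --steps '[{"xyz":[0,0,0],"spin":5},{"xyz":[0,0,0],"spin":9},{"xyz":[0,0,0],"spin":9},{"xyz":[0,0,0],"spin":9},{"xyz":[0,0,0],"spin":9},{"xyz":[0,0,0],"spin":9},{"xyz":[0,0,0],"spin":9},{"xyz":[0,0,0],"spin":9},{"xyz":[0,0,0],"spin":9},{"xyz":[0,0,0],"spin":8},{"xyz":[0,0,0],"spin":5},{"xyz":[0,0,0],"spin":0}]'

```text
time_s: 50.18
eef_pos: [617.8, -0.4, 184.8]
tool_rot: [0.996, 0.087, 0.0, 0.0]
wrist_force: [0.6, -0.3, -0.0]
finger_gap: 27.0
finger_force: 29.6
```

```bash
python3 - <<'E'
from h import *
print(pose(),tool([618,0,33]),robot.get_state()['qpos'].round(2))
E
```

```text
(array([ 6.17849724e+02, -4.03166681e-01,  1.84820233e+02]), np.float64(9.969633696514768)) [  0.2  -0.4 151.8] [ 0.29  0.38 -0.46  1.52  0.18  1.28 -1.59]
```

Call:
send_rows --steps '[{"xyz":[0,0,8],"spin":0},{"xyz":[0,0,16],"spin":0},{"xyz":[0,0,22],"spin":0},{"xyz":[0,0,26],"spin":0},{"xyz":[0,0,24],"spin":0},{"xyz":[0,0,20],"spin":0},{"xyz":[0,0,14],"spin":0},{"xyz":[0,0,9],"spin":0},{"xyz":[0,0,6],"spin":0},{"xyz":[0,0,3],"spin":0},{"xyz":[0,0,0],"spin":0}]'

```text
time_s: 51.55
eef_pos: [617.9, 0.4, 37.0]
tool_rot: [0.996, 0.087, 0.0, 0.0]
wrist_force: [-0.7, 0.4, -0.6]
finger_gap: 26.6
finger_force: 29.6
```

Call:
send_rows --steps '[{"xyz":[0,0,1],"spin":0},{"xyz":[0,0,0],"spin":0},{"xyz":[0,0,1],"spin":0},{"xyz":[0,0,0],"spin":0}]'

```text
time_s: 52.05
eef_pos: [617.7, 0.4, 34.8]
tool_rot: [0.996, 0.087, -0.0, 0.0]
wrist_force: [-0.1, -0.2, 0.5]
finger_gap: 26.4
finger_force: 29.6
```

Call:
send_rows --steps '[{"xyz":[0,0,0.7],"spin":0},{"xyz":[0,0,0],"spin":0},{"xyz":[0,0,0.5],"spin":0},{"xyz":[0,0,0],"spin":0}]'

```text
time_s: 52.55
eef_pos: [617.7, 0.3, 33.6]
tool_rot: [0.996, 0.087, -0.0, 0.0]
wrist_force: [-0.3, -0.4, -0.6]
finger_gap: 27.0
finger_force: 29.6
```

Call:
send_rows --steps '[{"xyz":[0,0,0.5],"spin":0},{"xyz":[0,0,0],"spin":0},{"xyz":[0,0,0],"spin":0}]'

```text
time_s: 52.92
eef_pos: [617.9, 0.4, 33.3]
tool_rot: [0.996, 0.087, 0.0, 0.0]
wrist_force: [-1.2, -0.8, 3.3]
finger_gap: 26.8
finger_force: 29.8
```

Contact at 33.3 mm, as expected. I'll release part-open and rise.

Call:
send_rows --steps '[{"xyz":[0,0,0],"spin":0},{"xyz":[0,0,0],"spin":0},{"xyz":[0,0,0],"spin":0},{"xyz":[0,0,0],"spin":0},{"xyz":[0,0,0],"spin":0}]' --claw -0.2

```text
time_s: 53.55
eef_pos: [617.8, 0.3, 33.1]
tool_rot: [0.996, 0.087, 0.0, 0.0]
wrist_force: [1.4, 0.6, 0.6]
finger_gap: 51.3
finger_force: 0.0
```

Call:
send_rows --steps '[{"xyz":[0,0,-6],"spin":0},{"xyz":[0,0,-14],"spin":0},{"xyz":[0,0,-22],"spin":0},{"xyz":[0,0,-30],"spin":0},{"xyz":[0,0,-30],"spin":0},{"xyz":[0,0,-30],"spin":0},{"xyz":[0,0,-22],"spin":0},{"xyz":[0,0,-10],"spin":0},{"xyz":[-25,0,0],"spin":0},{"xyz":[-50,0,0],"spin":0},{"xyz":[-50,0,0],"spin":0},{"xyz":[-25,0,0],"spin":0}]'

```text
time_s: 55.05
eef_pos: [467.8, -26.3, 197.0]
tool_rot: [0.996, 0.087, -0.0, 0.0]
wrist_force: [0.7, 0.5, 0.3]
finger_gap: 51.0
finger_force: 0.0
```

```bash
python3 - <<'E'
from h import *
w=wr()['img'];t=snap('top')['img'][150:265,235:355];s=snap('scene')['img'][210:320,270:440]
r=lambda a,h:cv2.resize(a,(int(a.shape[1]*h/a.shape[0]),h),interpolation=cv2.INTER_CUBIC)
a=np.hstack([r(t,250),r(s,250)]);b=r(w,350)
W=max(a.shape[1],b.shape[1]);p=lambda x:np.pad(x,((0,0),(0,W-x.shape[1]),(0,0)))
cv2.imwrite('pics/end.png',np.vstack([p(a),p(b)])[:,:,::-1]);print(W,pose())
E
```

```text
646 (array([469.45938921, -26.14639228, 197.46081105]), np.float64(9.952157739142429))
```

View pics/end.png

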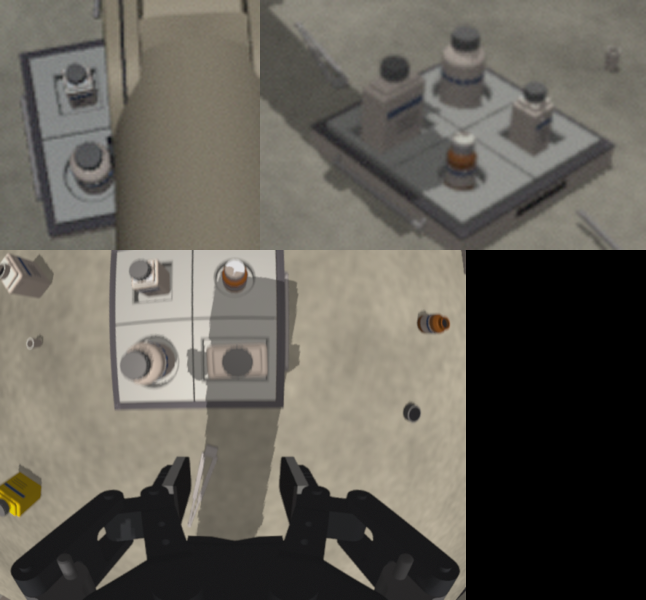

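The final views show all four upright in their bays: in the wrist view, long at (237,360), square (150,278), round (150,360) and vial (235,275). The opened bottle and opened vial were not moved, and the gripper is clear.

```bash
python3 -c "
from h import *
print(robot.sign_off())"
```

```text
the job is handed in; nothing more can be done
None
```

The long bottle, square bottle, round bottle and vial are each standing upright in their own bay, the opened bottle and opened vial were left where they stood, and the job was handed in at about 55 s of the 115 s allowed.

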